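# Snap the shelf post and the hanger bar into the kit cradle

## Task

Finish packing the shelving kit: take the loose shelf post and the thinner loose hanger bar from their wooden rests and press each one down into the empty pair of spring clips of its own size in the cradle until it snaps fully home. Lay both with the marked end (the post's black foot, the bar's flat lug) towards the robot and the rod centred between its two clips, and leave the rods already clipped in and the other things on the bench alone.

Things in the scene. Friction and masses are not known exactly. Their poses are not given: they have to be found in the camera images.
- post_mid (a point): middle of the loose shelf post, on its axis. Bright steel tube with dark grooves, 25 mm diameter, 240 mm long, about 0.2 kg. x runs along it from the foot end to the plain capped end. The foot is a black disc 34 mm across, 12 mm thick, ending at x = -120 mm.
- post_foot (a point): outer face centre of that post's black foot, 120 mm from its middle
- bar_mid (a point): middle of the loose hanger bar, on its axis. Bright steel rod, 16 mm diameter, 240 mm long, about 0.15 kg. x runs along it from the lug end to the plain end. The lug is a flat plate 32 x 26 x 6 mm with a dark hole, ending at x = -120 mm.
- bar_lug (a point): outer end of that bar's flat lug, 120 mm from its middle
- wide_free_seat (a point): seat of the empty wide clip pair: the point where the middle of a 25 mm rod's axis lies when fully home, 68 mm above the table. x runs along the rod, away from the robot; y along the row of clips; z up. 18 mm clear between a clip's lips, whose tops stand 13 mm above this point. Pressing a rod straight down into both clips takes 10 to 16 N in all.
- narrow_free_seat (a point): seat of the empty narrow clip pair: the point where the middle of a 16 mm rod's axis lies when fully home, 68 mm above the table. x runs along the rod, away from the robot; y along the row of clips; z up. 11 mm clear between a clip's lips, whose tops stand 10 mm above this point. Pressing a rod straight down into both clips takes 8 to 13 N in all. The post does not fit it.
- old_post_mid (a point): middle of a post like the loose one, already home in the other wide clip pair. Leave it.
- old_bar_mid (a point): middle of a bar like the loose one, already home in the other narrow clip pair. Leave it.
- cradle: fixed plywood base, 170 x 360 x 8 mm, origin under its centre, x along the rods. On it four clip pairs side by side along y, 80 mm apart, in any order. A pair: two spring clips on grey pedestals, 45 mm either side of the seat along the rod, each 18 to 22 mm long; between the two all is open down to 18 mm above the table.
- wide_free: fixed grey module of the empty wide clip pair, 120 x 30 mm, origin under its centre, 60 mm below the seat. Each clip opens upwards: two hinged, sprung steel jaws with 6 mm thick rolled lips. A rod pressed down between the lips spreads them, then snaps under them onto a rigid saddle and is held.
- narrow_free: fixed grey module of the empty narrow clip pair, built the same way, origin under its centre, 60 mm below the seat
- post: the loose post, origin and x as point post_mid. It starts level in a notched wooden rest, axis 45 mm above the table. The rest's two bearers stand 65 mm either side of the middle, 18 mm thick along the rod, 60 mm wide, tops 6 mm below the axis; between them only a 10 mm high board.
- bar: the loose bar, origin and x as point bar_mid. It starts level in a wooden rest of the same kind, axis 45 mm above the table, bearer tops 2 mm below the axis.
- drain: bystander: brass sink drain tail standing on its flange, 60 mm across, 70 mm high; origin under its centre
- tape: bystander: cardboard ring (empty tape roll) lying flat, 96 mm across, 25 mm high; origin under its centre
- caster: bystander: castor wheel 75 mm high, standing on its wheel between two black chocks; origin under its centre
- mallet: bystander: rubber mallet lying down along the far edge, wooden handle, about 260 mm long
There are look-alikes about, which are no part of the job. What is shaped like the bar but pink or turquoise is not meant.

How it is judged:
By the outcome, as a careful person would: the job done as asked, in the order asked, and still so for the second after the job is handed in, with the robot touching nothing.
It also fails if it takes over 59 s, if anything falls off the work surface, if the arm or the gripper's body presses on something with over 40 N, if the wrist force passes 120 N, or if a joint passes its speed limit or range.

## Robot

A 6-joint arm with a two-finger parallel gripper is mounted at the origin on the work surface. World frame = base frame: x ahead of the robot, y to its left, z up, the work surface at z = 0. Lengths are in m, angles in rad, forces in N, time in s.
With the tool pointing down it reaches from about 0.275 to 0.85 m from the base axis. Payload 5.2 kg.
Tool frame: the origin (TCP) lies between the finger pads; the fingertips stand 25 mm ahead of it and the grasp point (between the pads) lies 6 mm ahead of it; x points along the fingers, y is the direction in which the jaws open and shut, and the axes are right-handed (so a half turn about x gives the same grasp; the last joint's range is limited). The gripper opens to 85 mm and grips with 20 to 120 N. Pads are 22 mm wide; open, the fingers measure 114 mm over their backs; the gripper's body (76 mm by 85 mm) begins 54 mm behind the grasp point. The pads swing forward as they close: fully open they stand 13 mm farther back than shut.
Start: joints at [-1.536, 0.259, 1.535, -0, 1.348, -0.203], TCP at [0.13, -0.535, 0.256] pointing down, gripper open.
Joint ranges: [-3.14, 3.14], [-0.91, 2.08], [0.19, 2.58], [-1.22, 4.36], [0.22, 2.71], [-3.12, 3.12]. Speed limits (rad/s): [2.57, 2.57, 3.14, 3.14, 3.14, 3.14].

## Interface

Orientations are given as a unit quaternion [w, x, y, z].
In Python, from bench import * gives the robot as it stands. Calls block until the motion is done:
- goto(position, orientation): joint-space move of the TCP to a pose.
- movel(position, v=0.15, attitude=None): straight line of the TCP; attitude=None keeps the orientation; v is the mean speed in m/s.
- set_joints(angles): joint-space move.
- command_gripper(opening): finger opening in m; the grip force is fixed at half the most; returns when the fingers have stopped.
- hold(seconds).
- solve_ik(position, orientation): joint angles nearest the present ones, or None.
- capture(name): name is "scene" or "top" or "wrist"; returns a dict with "color" (480x640x3 uint8, red, green, blue), "K" (3x3 intrinsics, pixels), "R" (3x3) and "t" (3): a world point X has camera coordinates R X + t. Camera axes: x right, y down, z forward; pixel columns grow to the right and rows downward; lengths in m; the calibration is good to about 2 mm. A picture is of the moment at which its call begins. There is no depth.
A pose or a line that the arm cannot do raises IKError and nothing moves.
- sign_off(): hands the job in, once; it reports no verdict.
Readings, each from a call of its own:
- read_time(): time.
- read_joints(): joint angles.
- read_joint_vel(): joint speeds.
- read_tau(): joint torques, N m.
- read_ee_pos(): TCP position.
- read_eef_rot(): TCP orientation.
- read_contact_force(): force on the tool from outside, world axes, zero at the start.
- read_ft_torque(): the same for the moment, N m.
- read_finger_gap(): finger opening in m.
Only numpy, scipy, OpenCV 4.12 (cv2) and the standard library are available. Lean on these libraries where they do the work, as an engineer would, in place of code of your own. Each camera call takes 0.05 s, during which the arm holds its last target.

## Working session

There is one attempt and no reset: what is moved stays moved. The work goes in short steps, each a Python script; the robot and the scene stay as the last script left them, time stands still between calls to the robot, and variables do not carry over. Pictures are saved under pics/ and viewed, and the job is handed in when it is done.

```bash
ls; mkdir -p pics; python3 - <<'E'
from bench import *
import cv2
for n in ["scene","top","wrist"]:
    c=capture(n); cv2.imwrite(f"pics/{n}0.png",c["color"][:,:,::-1]); print(n,c["K"].tolist(),c["R"].round(4).tolist(),c["t"].round(4).tolist())
    import pickle; pickle.dump(c,open(f"{n}0.pkl","wb"))
print(read_time(),read_eef_rot(),read_contact_force(),read_finger_gap())
E
```

```text
pics
scene [[562.481596820852, 0.0, 325.56462674324865], [0.0, 562.481596820852, 240.52724909760514], [0.0, 0.0, 1.0]] [[0.3543, 0.9351, -0.003], [0.569, -0.2181, -0.7929], [-0.7421, 0.2792, -0.6093]] [-0.1736, -0.2158, 1.8758]
top [[476.3760947724975, 0.0, 314.3576703132656], [0.0, 476.3760947724975, 242.44340078966871], [0.0, 0.0, 1.0]] [[0.0062, -1.0, 0.0059], [-0.9869, -0.007, -0.1611], [0.1611, -0.0049, -0.9869]] [0.0009, 0.5197, 1.0021]
wrist [[359.15907439881136, 0.0, 321.2666294121197], [0.0, 359.15907439881136, 242.94776043353627], [0.0, 0.0, 1.0]] [[0.2361, -0.9717, 0.0001], [-0.9387, -0.2281, 0.2587], [-0.2513, -0.0612, -0.966]] [-0.5496, -0.0334, 0.3768]
0.15 [ 0.08337165  0.70216014  0.08436539 -0.70207036] [ 0.29619854  0.17741836 -0.83603784] 0.08564865350444861
```

View pics/top0.png

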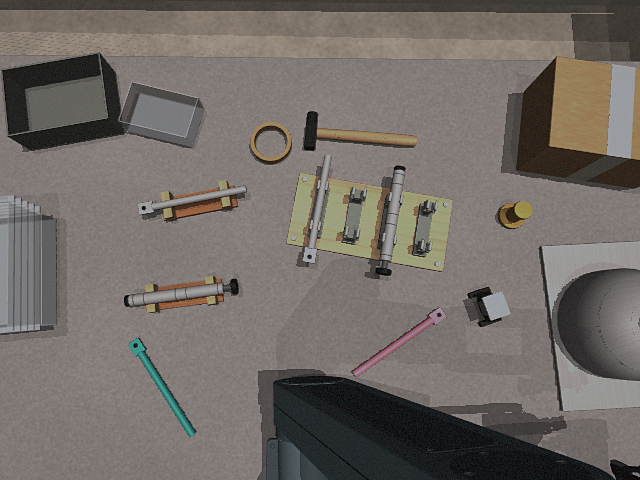

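View pics/scene0.png

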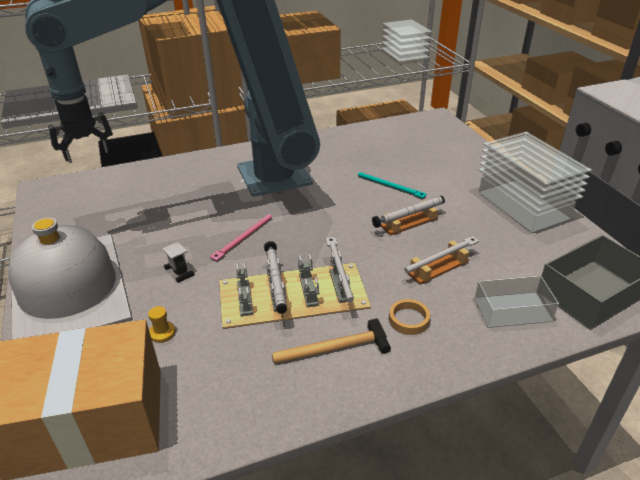

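View pics/wrist0.png

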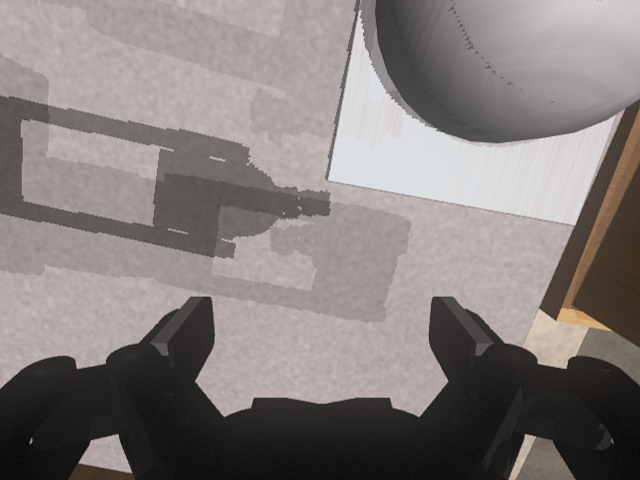

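```bash
python3 - <<'E'
import cv2
im=cv2.imread("pics/top0.png")
a=im[170:320,110:260]; cv2.imwrite("pics/tA.png",cv2.resize(a,None,fx=4,fy=4,interpolation=cv2.INTER_CUBIC))
a=im[145:280,280:460]; cv2.imwrite("pics/tB.png",cv2.resize(a,None,fx=4,fy=4,interpolation=cv2.INTER_CUBIC))
s=cv2.imread("pics/scene0.png")
a=s[180:330,210:490]; cv2.imwrite("pics/sA.png",cv2.resize(a,None,fx=2.8,fy=2.8,interpolation=cv2.INTER_CUBIC))
E
```

```text
(no output)
```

View pics/tA.png

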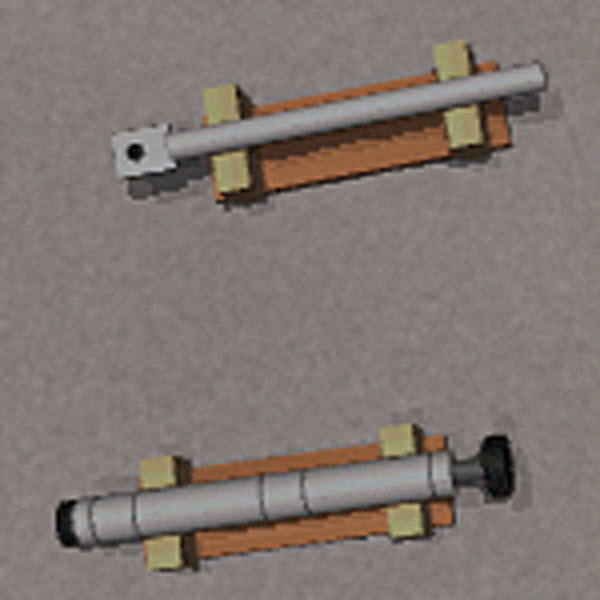

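View pics/tB.png

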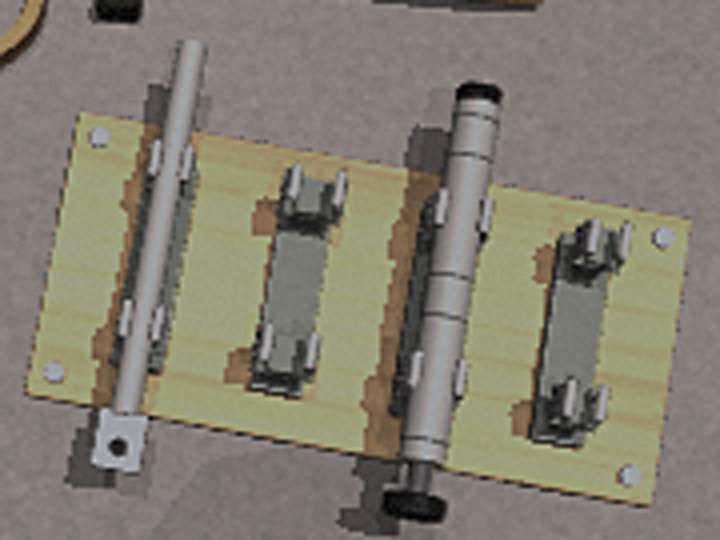

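View pics/sA.png

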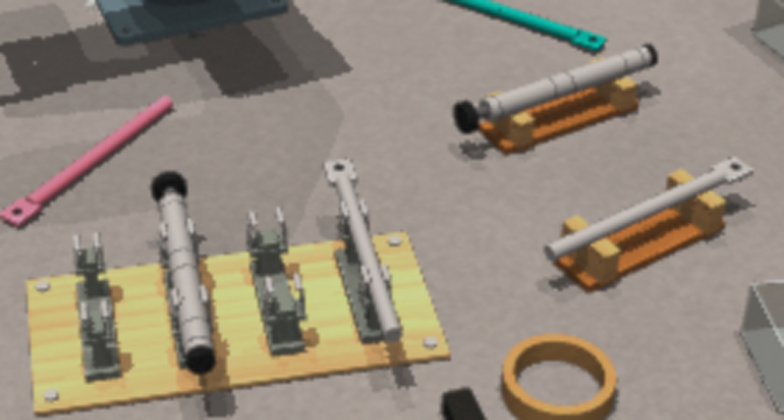

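```bash
cat > h.py <<'E'
import numpy as np,pickle,cv2
def ray(c,uv,z):
    d=c["R"].T@np.linalg.inv(c["K"])@np.array([uv[0],uv[1],1.]); o=-c["R"].T@c["t"]
    return o+d*(z-o[2])/d[2]
def proj(c,X):
    p=c["K"]@(c["R"]@np.asarray(X)+c["t"]); return p[:2]/p[2]
E
python3 - <<'E'
from h import *
c=pickle.load(open("top0.pkl","rb"))
print("cam",-c["R"].T@c["t"])
A=lambda p:(110+p[0]/4-.375,170+p[1]/4-.375)
B=lambda p:(280+p[0]/4-.375,145+p[1]/4-.375)
def rod(n,p,q,f,z):
    a=ray(c,f(p),z);b=ray(c,f(q),z);print(n,a.round(4),b.round(4),"L",np.linalg.norm(a-b).round(4),"mid",((a+b)/2).round(4),"yaw",np.degrees(np.arctan2(*(b-a)[1::-1])).round(2))
rod("post",(513,464),(57,524),A,.045)
rod("bar",(113,155),(546,76),A,.045)
rod("oldbar",(116,472),(193,42),B,.068)
rod("oldpost",(413,518),(480,84),B,.068)
C=[ray(c,B(p),.008) for p in [(80,115),(690,217),(650,505),(27,395)]]
print(np.round(C,4)); ctr=np.mean(C,0);print(ctr)
for i in range(4):print(np.linalg.norm(C[i]-C[(i+1)%4]))
ax=(C[0]+C[1]-C[2]-C[3]);ay=(C[0]+C[3]-C[1]-C[2]);print(np.degrees(np.arctan2(ax[1],ax[0])),np.degrees(np.arctan2(-ay[0],ay[1])))
for L in ([(292,185),(340,190),(266,350),(312,353)],.081),([(594,240),(626,243),(570,400),(601,408)],.078):
    P=np.array([ray(c,B(p),L[1]) for p in L[0]]);print(P.round(4).tolist(),P.mean(0))
E
```

```text
cam [0.35144621 0.00948002 1.07271381]
post [0.4239 0.1684 0.045 ] [0.3903 0.4109 0.045 ] L 0.2448 mid [0.4071 0.2897 0.045 ] yaw 97.89
bar [0.5926 0.3943 0.045 ] [0.6395 0.157  0.045 ] L 0.2419 mid [0.616  0.2757 0.045 ] yaw -78.83
oldbar [0.472  0.0164 0.068 ] [ 0.7106 -0.0241  0.068 ] L 0.242 mid [ 0.5913 -0.0038  0.068 ] yaw -9.63
oldpost [ 0.4486 -0.1409  0.068 ] [ 0.6878 -0.1818  0.068 ] L 0.2427 mid [ 0.5682 -0.1613  0.068 ] yaw -9.7
[[ 0.6873  0.0394  0.008 ]
 [ 0.6292 -0.3124  0.008 ]
 [ 0.4626 -0.2832  0.008 ]
 [ 0.5227  0.0675  0.008 ]]
[ 0.57543799 -0.12216732  0.008     ]
0.3565873678422367
0.16913962691714496
0.35583383595663154
0.16702487499657065
-9.829471258219455 -9.549943803331924
[[0.6262, -0.0769, 0.081], [0.6236, -0.1027, 0.081], [0.536, -0.0625, 0.081], [0.5345, -0.0869, 0.081]] [ 0.58006746 -0.0822697   0.081     ]
[[0.5978, -0.2391, 0.078], [0.5963, -0.2563, 0.078], [0.5108, -0.2236, 0.078], [0.5066, -0.2399, 0.078]] [ 0.55288019 -0.2397271   0.078     ]
```

```bash
cat >> h.py <<'E'
from scipy.spatial.transform import Rotation as Ro
def quat(adeg):
    "tool x down, tool y (jaw dir) at heading adeg"
    a=np.radians(adeg);M=np.array([[0,np.cos(a),np.sin(a)],[0,np.sin(a),-np.cos(a)],[-1,0,0]])
    q=Ro.from_matrix(M).as_quat();return np.array([q[3],q[0],q[1],q[2]])
E
python3 - <<'E'
from bench import *; from h import *
c=pickle.load(open("wrist0.pkl","rb"));M=Ro.from_quat(np.roll(read_eef_rot(),-1)).as_matrix()
o=-c["R"].T@c["t"];print("cam in tool",M.T@(o-read_ee_pos()),"axis",M.T@c["R"][2], "img x",M.T@c["R"][0],read_ee_pos())
def t(n,p,a):
    for k in (0,180,-180):
        try: q=solve_ik(p,quat(a+k)); print(n,a+k,None if q is None else np.round(q,2))
        except Exception as e: print(n,e)
t("postgrasp",[.407,.29,.051],97.9-90)
t("wide",[.581,-.0825,.074],-9.6-90)
t("bargrasp",[.616,.276,.051],-78.8-90)
t("narrow",[.554,-.240,.074],-9.6-90)
E
```

```text
cam in tool [-0.11701313 -0.00027597 -0.06548447] axis [0.96588879 0.00158111 0.25895241] img x [-1.47001198e-03  9.99998726e-01 -6.22669971e-04] [ 0.12957217 -0.53415501  0.25567066]
postgrasp 7.900000000000006 [ 0.4   0.41  1.9  -0.    0.83  0.26]
postgrasp 187.9 [ 0.4   0.41  1.9  -0.    0.83 -2.88]
postgrasp -172.1 [ 0.4   0.41  1.9  -0.    0.83 -2.88]
wide -99.6 [-0.33  0.5   1.66 -0.    0.98  1.41]
wide 80.4 [-0.33  0.5   1.66 -0.    0.98 -1.73]
wide -279.6 [-0.33  0.5   1.66 -0.    0.98 -1.73]
bargrasp -168.8 [ 0.26  0.66  1.43 -0.    1.05 -3.08]
bargrasp 11.199999999999989 [ 0.26  0.66  1.43 -0.    1.05  0.06]
bargrasp -348.8 [ 0.26  0.66  1.43 -0.    1.05  0.06]
narrow -99.6 [-0.59  0.52  1.62 -0.    1.    1.14]
narrow 80.4 [-0.59  0.52  1.62 -0.    1.   -2.  ]
narrow -279.6 [-0.59  0.52  1.62 -0.    1.   -2.  ]
```

```bash
python3 - <<'E'
from bench import *; from h import *
def snap(n):
    c=capture("wrist");pickle.dump(c,open(n+".pkl","wb"));cv2.imwrite(f"pics/{n}.png",c["color"][:,:,::-1])
goto([.57,-.16,.26],quat(-99.6));hold(.1);snap("w1");print(read_time())
goto([.49,.28,.25],quat(7.9));hold(.1);snap("w2");print(read_time(),read_ee_pos())
E
```

```text
2.375
4.1667 [0.49062557 0.2790997  0.249952  ]
```

View pics/w1.png

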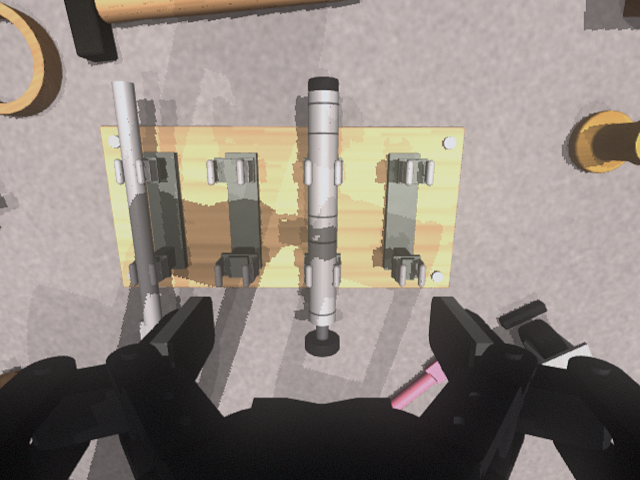

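View pics/w2.png

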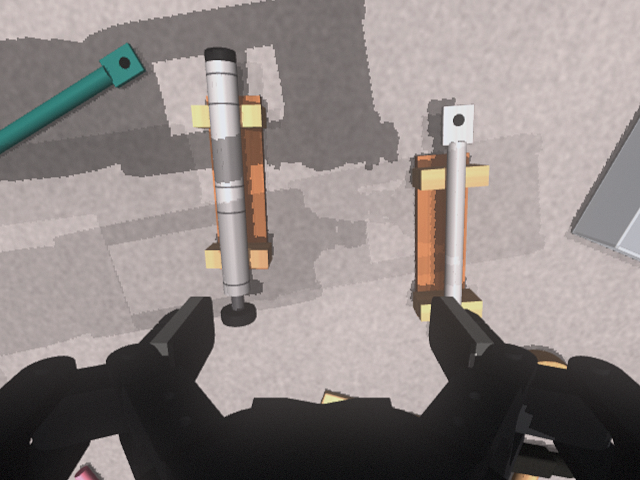

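```bash
python3 - <<'E'
import cv2
im=cv2.imread("pics/w1.png")
cv2.imwrite("pics/w1a.png",cv2.resize(im[140:300,190:450],None,fx=3,fy=3,interpolation=cv2.INTER_CUBIC))
im=cv2.imread("pics/w2.png")
cv2.imwrite("pics/w2a.png",cv2.resize(im[40:335,185:280],None,fx=2,fy=2,interpolation=cv2.INTER_CUBIC))
cv2.imwrite("pics/w2b.png",cv2.resize(im[90:330,400:500],None,fx=2.5,fy=2.5,interpolation=cv2.INTER_CUBIC))
E
```

```text
(no output)
```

View pics/w1a.png

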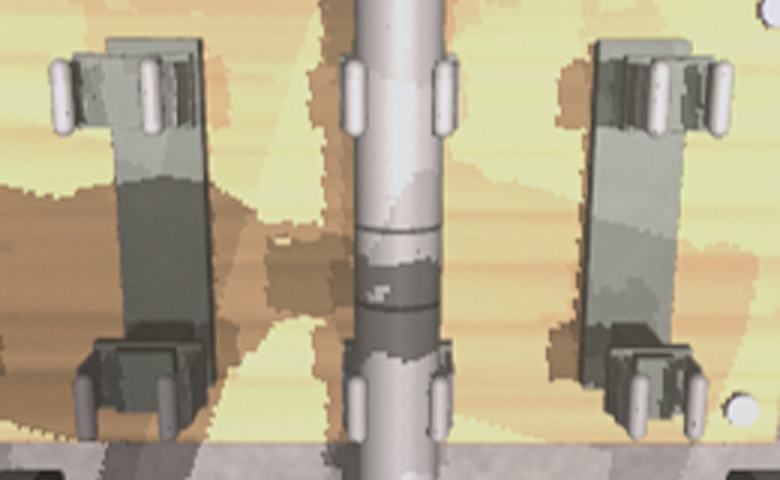

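View pics/w2a.png

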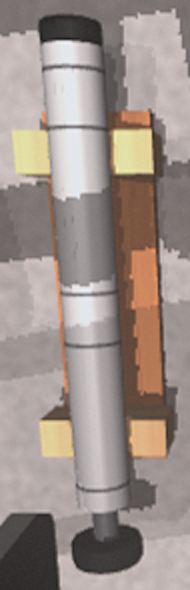

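View pics/w2b.png

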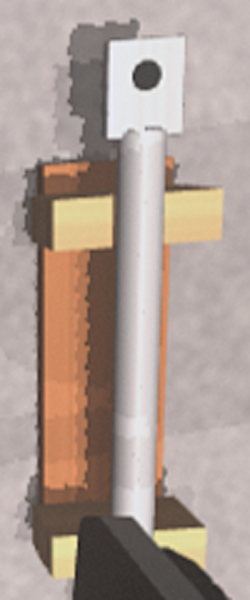

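```bash
python3 - <<'E'
from h import *
c=pickle.load(open("w1.pkl","rb"))
F=lambda p:(190+(p[0]+.5)/3-.5,140+(p[1]+.5)/3-.5)
for n,L,z in ("wide",[(62,97),(151,95),(87,407),(168,406)],.079),("old",[(354,97),(445,97),(357,407),(441,407)],.079),("narrow",[(659,97),(720,97),(638,407),(695,406)],.076):
    P=np.array([ray(c,F(p),z) for p in L]);f=(P[0]+P[1])/2;b=(P[2]+P[3])/2;d=f-b
    print(n,P.mean(0).round(4),"sep",np.linalg.norm(d).round(4),"lipgap",np.linalg.norm(P[0]-P[1]).round(4),np.linalg.norm(P[2]-P[3]).round(4),"yaw",np.degrees(np.arctan2(d[1],d[0])).round(2))
c=pickle.load(open("w2.pkl","rb"))
# rod axis via silhouette midpoints
G=lambda p:(185+(p[0]+.5)/2-.5,40+(p[1]+.5)/2-.5)
H=lambda p:(400+(p[0]+.5)/2.5-.5,90+(p[1]+.5)/2.5-.5)
def line(n,P):
    d=P[-1]-P[0];print(n,P.round(4).tolist(),"yaw",np.degrees(np.arctan2(d[1],d[0])).round(2))
line("post",np.array([ray(c,G(p),.045) for p in [(103,490),(97.5,345),(77.5,127)]]))
g=[ray(c,G(p),.0575) for p in [(91,293),(97,345)]];print("grooves",g)
line("bar",np.array([ray(c,H(p),.045) for p in [(142,200),(133.5,500)]]))
print("lug edge",[ray(c,H(p),.047).round(4) for p in [(107,41),(186,37),(106,140),(183,135)]])
E
```

```text
wide [ 0.5839 -0.0842  0.079 ] sep 0.0895 lipgap 0.0242 0.0238 yaw -9.66
old [ 0.5703 -0.1627  0.079 ] sep 0.0894 lipgap 0.0248 0.0247 yaw -9.67
narrow [ 0.5564 -0.241   0.076 ] sep 0.0902 lipgap 0.0168 0.0169 yaw -9.93
post [[0.4185, 0.2058, 0.045], [0.4108, 0.2757, 0.045], [0.3957, 0.3673, 0.045]] yaw 98.06
grooves [array([0.40914402, 0.30053525, 0.0575    ]), array([0.41333338, 0.27835742, 0.0575    ])]
bar [[0.6025, 0.3404, 0.045], [0.6256, 0.2291, 0.045]] yaw -78.24
lug edge [array([0.578 , 0.3898, 0.047 ]), array([0.6038, 0.3947, 0.047 ]), array([0.5848, 0.3585, 0.047 ]), array([0.6106, 0.3637, 0.047 ])]
```

```bash
cat >> h.py <<'E'
def snap(n,cam="wrist"):
    from bench import capture
    c=capture(cam);pickle.dump(c,open(n+".pkl","wb"));cv2.imwrite(f"pics/{n}.png",c["color"][:,:,::-1]);return c
E
python3 - <<'E'
from bench import *; from h import *
goto([.4075,.2895,.13],quat(8)); movel([.4075,.2895,.051],v=.12)
command_gripper(.0); print(read_finger_gap(),read_ee_pos(),read_contact_force(),read_time())
movel([.4075,.2895,.16],v=.15); print(read_finger_gap(),read_contact_force())
goto([.5825,-.0837,.16],quat(-99.65)); hold(.1)
print(read_time(),read_ee_pos(),read_contact_force(),read_finger_gap())
snap("w3");snap("t3","top")
E
```

```text
0.0234858080585466 [0.4076582  0.28957472 0.05143138] [-1.1376357  -0.03725709  5.17721195] 6.2
0.02344030197202703 [-0.94527189 -0.44088818 -1.51259507]
8.7 [ 0.58235414 -0.08234428  0.1599658 ] [ 0.71927969 -0.61359682 -1.59553336] 0.023227331343525878
```

View pics/w3.png

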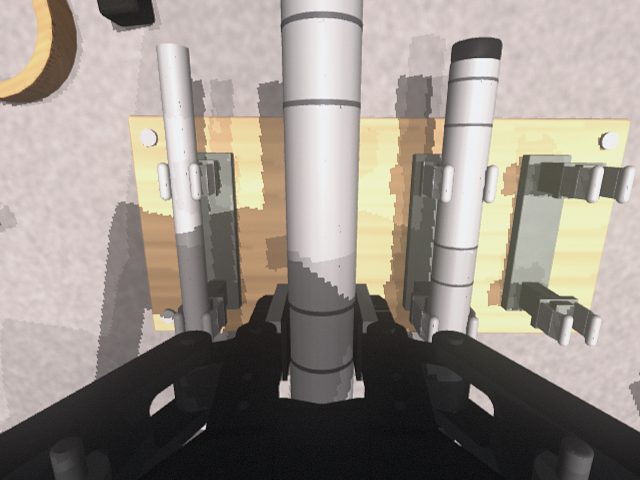

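View pics/t3.png

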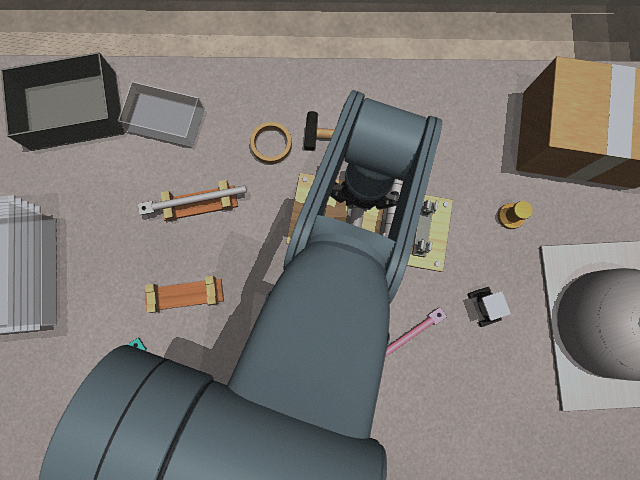

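```bash
python3 - <<'E'
from bench import *;from h import *
print(read_ee_pos(),read_joint_vel().round(3) if hasattr(read_joint_vel(),'round') else 0)
e=np.array(read_ee_pos());M=Ro.from_quat(np.roll(read_eef_rot(),-1)).as_matrix();print(M.round(4).tolist())
c=pickle.load(open("w3.pkl","rb"));im=cv2.imread("pics/w3.png")
cv2.imwrite("pics/w3a.png",cv2.resize(im[150:240,140:400+240],None,fx=1.6,fy=1.6))
cv2.imwrite("pics/w3b.png",cv2.resize(im[150:220,150:220],None,fx=8,fy=8,interpolation=cv2.INTER_CUBIC))
cv2.imwrite("pics/w3c.png",cv2.resize(im[150:220,430:510],None,fx=8,fy=8,interpolation=cv2.INTER_CUBIC))
E
```

```text
[ 0.58247909 -0.0825194   0.16010298] [-0.005 -0.001 -0.004 -0.001 -0.002  0.001]
[[0.0001, -0.1656, -0.9862], [0.0001, -0.9862, 0.1656], [-1.0, -0.0001, -0.0]]
```

View pics/w3b.png

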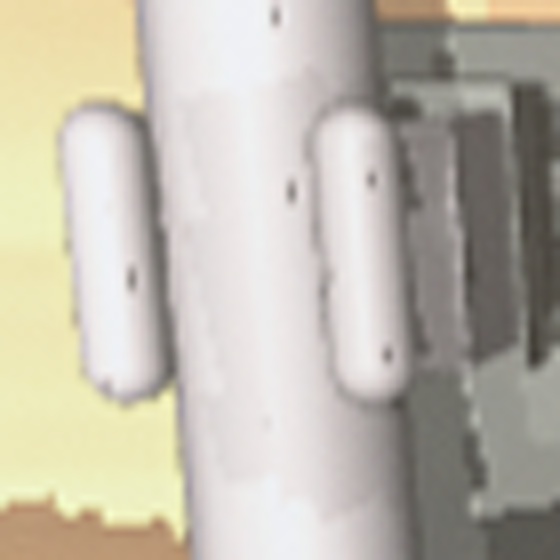

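View pics/w3c.png

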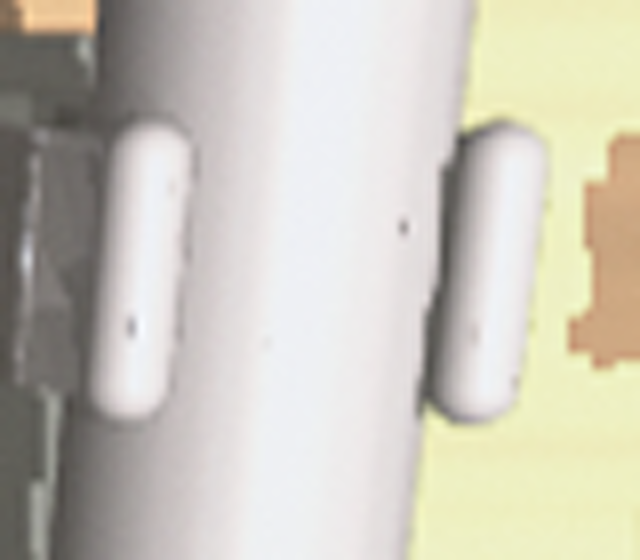

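```bash
python3 - <<'E'
from h import *
c=pickle.load(open("w3.pkl","rb"))
b=[ray(c,(150+x/8-.45,150+y/8-.45),.075) for x,y in [(115,252),(362,253)]]
p=[ray(c,(430+x/8-.45,150+y/8-.45),.078) for x,y in [(142,270),(490,270)]]
B=sum(b)/2;P=sum(p)/2;r=B-P;print(np.linalg.norm(b[0]-b[1]),np.linalg.norm(p[0]-p[1]),np.linalg.norm(r[:2]),np.degrees(np.arctan2(-r[0],r[1])))
th=np.radians(-9.65);x=np.array([np.cos(th),np.sin(th)]);y=np.array([-x[1],x[0]])
s=((B+P)/2)[:2]-.045*x;print("seat",s, "lat",s@y)
for q in ([.5839,-.0842],[.5805,-.0825]):print(np.array(q)@y,np.array(q)@x)
# rod silhouette axis in w3
for r,l,rr in((60,284,361.5),(150,287,359)):
    k=ray(c,((l+rr)/2,r),.154)[:2];print(k@y)
print(np.array([.58248,-.08252])@y,s@x)
E
```

```text
0.017158329021288627 0.023928479979710704 0.16017921832783322 -9.822171268681476
seat [ 0.58363992 -0.08364644] lat 0.015372195204113794
0.014870066420560797 0.5897522625006606
0.0159760726072543 0.5861154025480372
0.016318673319974192
0.016128601309062598
0.01628826127608362 0.5894030726798428
```

```bash
cat >> h.py <<'E'
th=np.radians(-9.65);X=np.array([np.cos(th),np.sin(th)]);Y=np.array([-X[1],X[0]])
def press(t,z0,steps,v=.05):
    from bench import movel,hold,read_ee_pos,read_contact_force
    t=np.array(t);off=np.zeros(2)
    movel([*t,z0],v=.12)
    for k in range(2):
        hold(.15);off+=t-np.array(read_ee_pos())[:2];movel([*(t+off),z0],v=.05)
    hold(.15);print("hover",np.array(read_ee_pos()),(t-np.array(read_ee_pos())[:2])*1e3,"off",off)
    for z in steps:
        movel([*(t+off),z],v=v);f=np.array(read_contact_force());e=np.array(read_ee_pos())
        print(z,e.round(4),"lat",round(float(e[:2]@Y),4),"F",f.round(1))
        if abs(f[2])>45 or np.hypot(f[0],f[1])>25: print("STOP");break
    return off
E
python3 - <<'E'
from bench import *;from h import *
press(.5885*X+.0154*Y,.11,[.095,.090,.086,.082,.078,.075,.0735])
hold(.2);print(read_ee_pos(),read_contact_force(),read_ft_torque(),read_finger_gap(),read_time())
snap("w4");snap("s4","scene")
E
```

```text
hover [ 0.58268158 -0.0834391   0.10993358] [ 0.07271408 -0.02855034] off [-4.32011259e-05  3.78753013e-05]
0.095 [ 0.5825 -0.0832  0.0945] lat 0.0156 F [ 1.1  0.9 -1.1]
0.09 [ 0.5836 -0.0837  0.0907] lat 0.0153 F [1.2 0.6 2.4]
0.086 [ 0.5837 -0.0837  0.0866] lat 0.0153 F [ 2.5 -0.   2.4]
0.082 [ 0.5826 -0.0834  0.0815] lat 0.0154 F [ 3.3 -0.1 -1.1]
0.078 [ 0.5818 -0.0831  0.0767] lat 0.0156 F [ 1.4 -0.7 -6.9]
0.075 [ 0.5821 -0.0832  0.0746] lat 0.0156 F [-1.2  1.2 -2.7]
0.0735 [ 0.5822 -0.0832  0.0744] lat 0.0155 F [-3.2  1.3  6.2]
[ 0.58218157 -0.08320838  0.07442096] [-4.22620512  1.40821175  6.75797985] [ 0.25068665  0.57043893 -0.02814748] 0.023526410439413142 12.4667
```

View pics/w4.png

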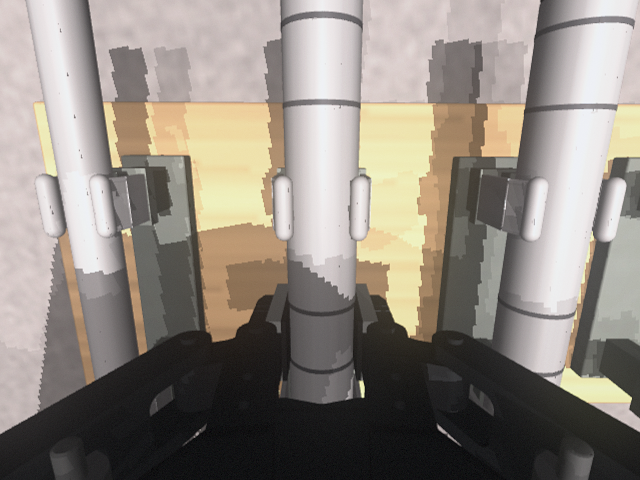

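View pics/s4.png

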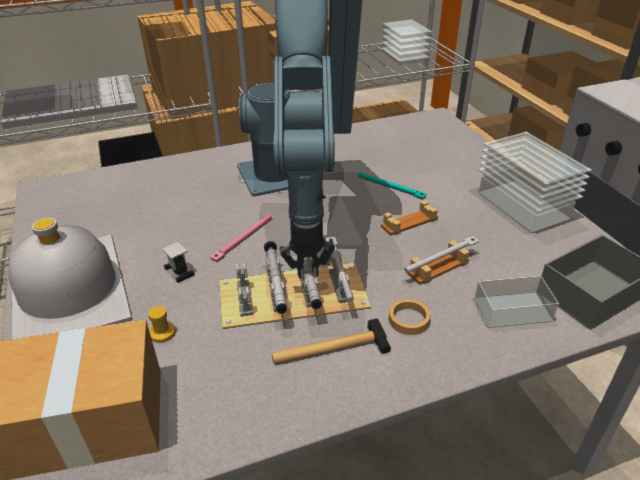

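```bash
python3 - <<'E'
from bench import *;from h import *
command_gripper(.05);e=np.array(read_ee_pos());print(e,read_contact_force())
movel([e[0],e[1],.26],v=.2);hold(.1);snap("w5");print(read_contact_force(),read_time())
E
```

```text
[ 0.58278916 -0.08352813  0.0734484 ] [-0.1924522  -0.41131521  0.35136134]
[-0.00143896  0.03463561 -0.26200138] 14.175
```

View pics/w5.png

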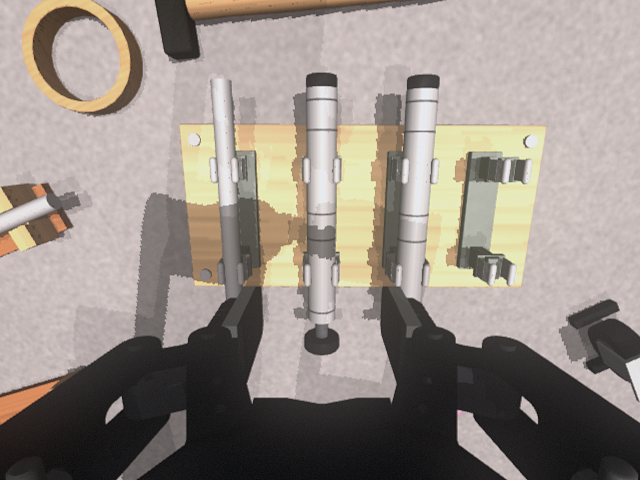

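```bash
python3 - <<'E'
from bench import *;from h import *
goto([.6155,.2752,.13],quat(11.4)); movel([.6155,.2752,.0505],v=.12)
command_gripper(.0); print(read_finger_gap(),read_ee_pos(),read_contact_force(),read_time())
movel([.6155,.2752,.18],v=.15); print(read_finger_gap(),read_contact_force())
t=.5885*X-.1445*Y; print(t)
goto([*t,.16],quat(80.35)); hold(.15)
print(read_time(),read_ee_pos(),read_contact_force(),read_finger_gap())
snap("w6");snap("s6","scene")
E
```

```text
0.014379564033824286 [0.61615047 0.27539409 0.05163597] [-1.15604241 -0.48972234  4.32295726] 16.8333
0.01375609277332969 [ 0.0150171  -0.51058509 -1.8886759 ]
[ 0.55595039 -0.24110508]
19.8833 [ 0.55631293 -0.24033505  0.16002408] [ 0.69883629 -0.47946378 -0.37499732] 0.013880001179563308
```

View pics/w6.png

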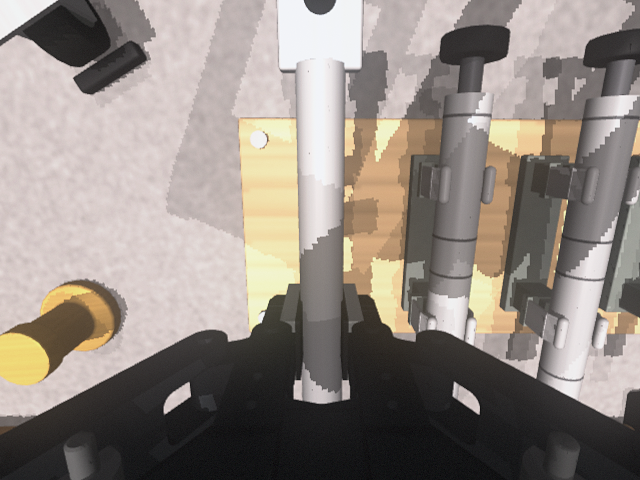

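View pics/s6.png

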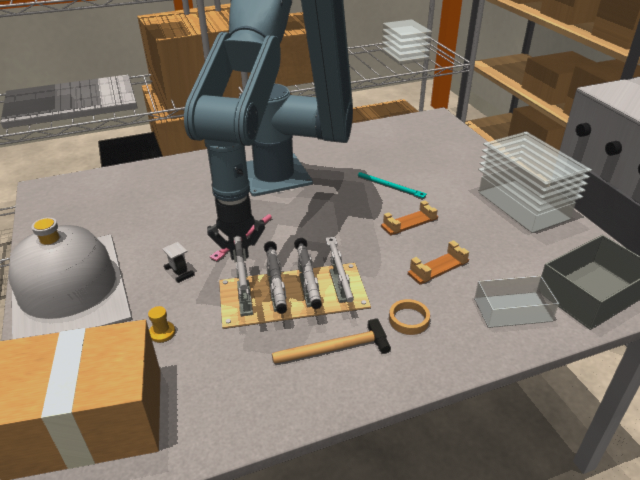

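```bash
python3 - <<'E'
from h import *
c=pickle.load(open("w6.pkl","rb"))
a=ray(c,(446,184),.078)[:2];b=ray(c,(488,184),.078)[:2];print(np.linalg.norm(a-b),((a+b)/2@Y)-.08,(a+b)/2@X)
for r,l,rr in((120,298.5,344.5),(250,301,343)):
    print(ray(c,((l+rr)/2,r),.154)[:2]@Y)
for p in[(278.5,68),(362,68)]:print(ray(c,p,.155)[:2]@X)
im=cv2.imread("pics/w6.png");cv2.imwrite("pics/w6a.png",cv2.resize(im[150:220,420:510],None,fx=8,fy=8,interpolation=cv2.INTER_CUBIC))
E
```

```text
0.02305084745588678 -0.14370167370041662 0.5432994273719642
-0.14356643318052056
-0.14330987299125286
0.5000965817428402
0.5000646145839662
```

View pics/w6a.png

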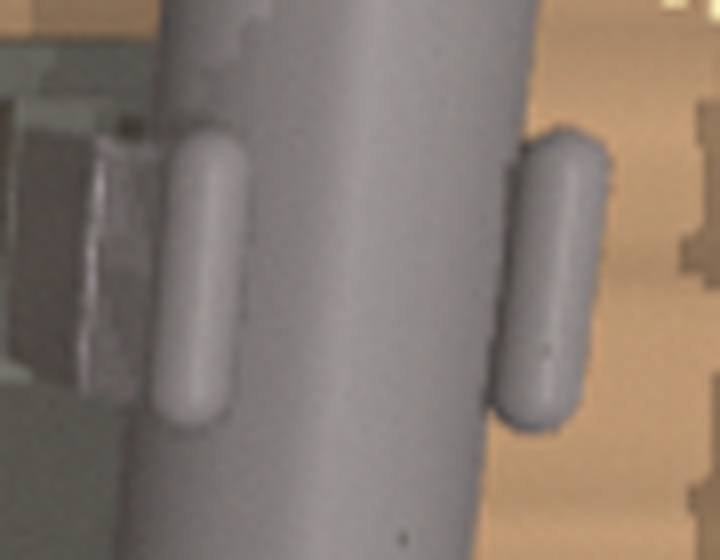

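```bash
python3 - <<'E'
from bench import *;from h import *
press(.5885*X-.1442*Y,.105,[.09,.086,.082,.078,.075,.0735])
hold(.2);print(read_ee_pos(),read_contact_force(),read_ft_torque(),read_finger_gap(),read_time())
snap("w7")
E
```

```text
hover [ 0.55593795 -0.24079222  0.1049535 ] [ 0.06273264 -0.01710604] off [-5.15326221e-05  1.80500493e-05]
0.09 [ 0.5556 -0.2407  0.0894] lat -0.1441 F [ 0.4 -0.5 -1.4]
0.086 [ 0.5566 -0.2411  0.0865] lat -0.1443 F [ 0.9 -0.1  1. ]
0.082 [ 0.5565 -0.241   0.0822] lat -0.1443 F [ 2.3 -0.5 -0. ]
0.078 [ 0.5554 -0.2404  0.077 ] lat -0.1439 F [ 1.6 -1.3 -4.1]
0.075 [ 0.5556 -0.2406  0.0747] lat -0.1441 F [ 0.4  0.4 -0.4]
0.0735 [ 0.5556 -0.2407  0.0746] lat -0.1441 F [-3.1  2.1  8.2]
[ 0.55561985 -0.24065773  0.07457017] [-2.81022481  1.4423627   8.47170613] [ 0.24670191  0.47874701 -0.03144624] 0.01386262505812778 23.4417
```

View pics/w7.png

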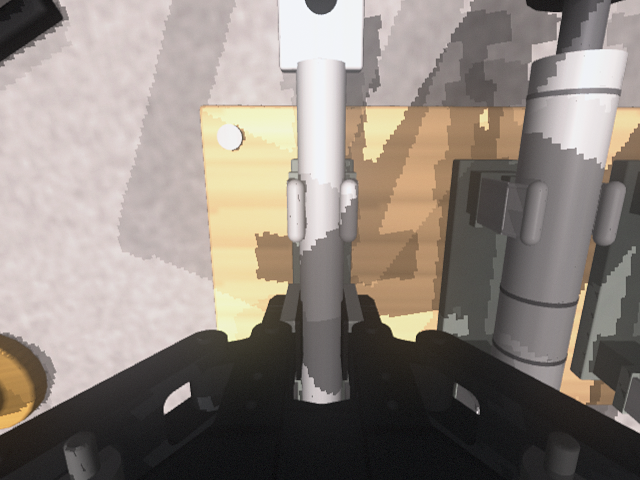

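Same snap signature. Release, rise, and check from above with the arm out of the way.

```bash
python3 - <<'E'
from bench import *;from h import *
command_gripper(.04);e=np.array(read_ee_pos());print(e,read_contact_force())
movel([e[0],e[1],.26],v=.2);hold(.1);snap("w8")
goto([.13,-.535,.256],quat(-80.4+0));hold(.2);snap("t8","top");snap("s8","scene");print(read_contact_force(),read_time())
a=cv2.imread("pics/t8.png")[145:280,280:460];cv2.imwrite("pics/t8a.png",cv2.resize(a,None,fx=4,fy=4,interpolation=cv2.INTER_CUBIC))
a=cv2.imread("pics/s8.png")[220:340,200:390];cv2.imwrite("pics/s8a.png",cv2.resize(a,None,fx=4,fy=4,interpolation=cv2.INTER_CUBIC))
E
```

```text
[ 0.55582187 -0.24074033  0.07321356] [-0.02512211 -0.47534435  0.83928088]
[-0.34320416  0.28692105  0.89032268] 27.2667
```

View pics/t8a.png

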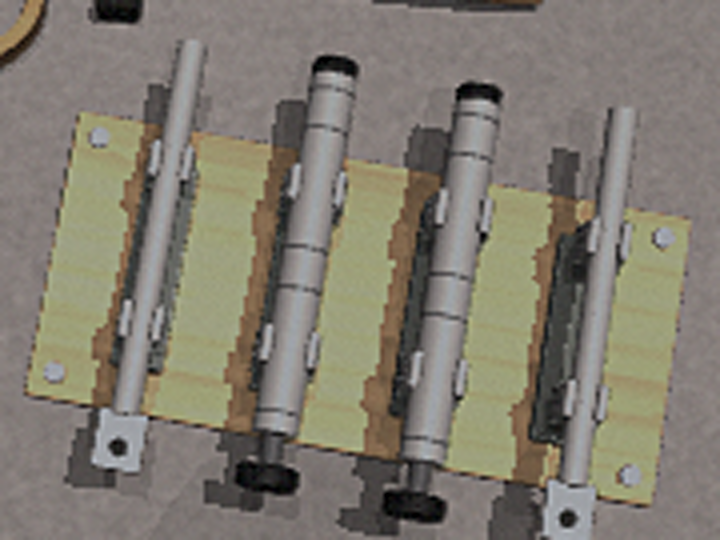

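View pics/s8a.png

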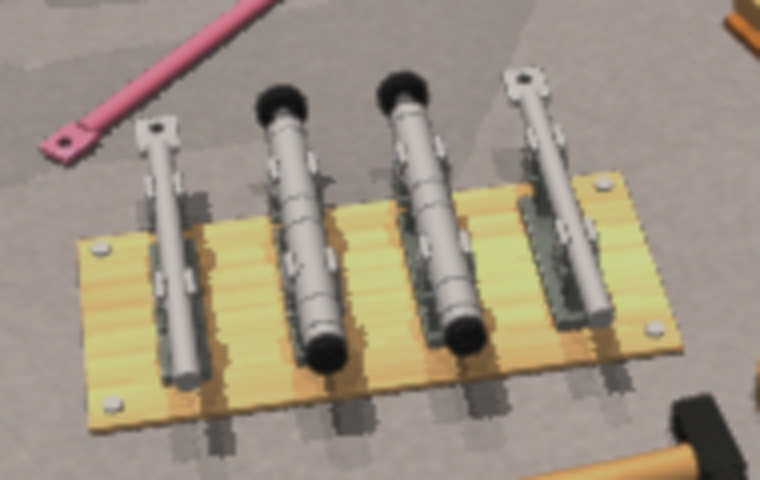

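View pics/w8.png

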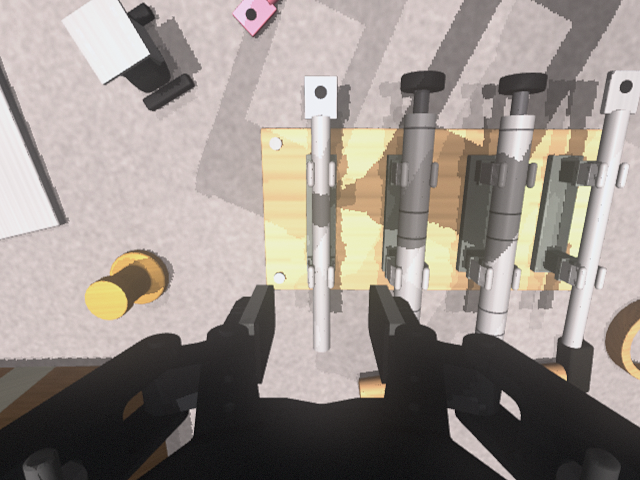

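View pics/t8.png

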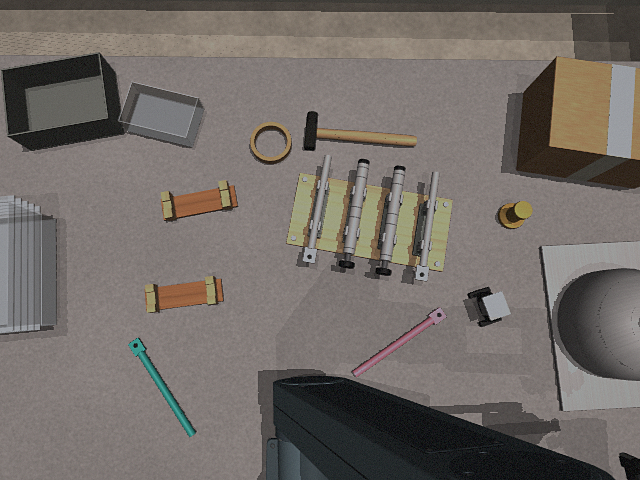

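```bash
python3 - <<'E'
from h import *
c=pickle.load(open("t8.pkl","rb"));B=lambda p:(280+p[0]/4-.375,145+p[1]/4-.375)
for n,p,q in("post",(266,492),(335,57)),("bar",(566,540),(622,108)):
    a=ray(c,B(p),.068);b=ray(c,B(q),.068);print(n,np.linalg.norm(a-b),(a+b)[:2]@X/2,(a+b)[:2]@Y/2)
from bench import *
print(sign_off(),read_time())
E
```

```text
post 0.24392100493074323 0.5878691068322529 0.016083978565801384
bar 0.24028156883968435 0.5885549906876079 -0.14386497911209117
the job is handed in; nothing more can be done
the job is handed in; nothing more can be done
```

Both rods are in their own empty clip pairs and I handed the job in. My last clock reading before that was 27.3 s, against the 59 s limit. I did the post first, then the bar, with the black foot and the flat lug towards the robot.

- **Seating:** As each rod went in, the vertical force first pulled it down (about -7 N for the post, -4 N for the bar). It then stopped solidly at the saddle height, with the TCP at 74.4 mm and 74.6 mm. The pictures show the lips closed over both rods, level with the rods that were already clipped in.
- **Centring:** In the last top view, the middles of the post and the bar lie about 1 mm or less from their seats, both along and across the rod. Cross-checks against the wrist camera differed by up to about 3 mm, mostly along the rods.
- **Surroundings:** In the final pictures, the old rods, drain, tape, caster, mallet and coloured look-alikes have not moved. The gripper ended clear of everything, and no check failed. I read forces only at the ends of the moves, where the largest was about 9 N, so any peaks between readings were not recorded.

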